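# Fit the corer bit into the countertop drive and tighten the collet nut

### The job

Take the short tube-shaped corer bit out of the white tool block and set its shank in the upright collet of the countertop drive, gently, until its shoulder sits fully home on the mouth. Then let go of it and turn the hexagonal nut clockwise (seen from above) by feel until the collet grips the bit firmly, without forcing the nut, and let go. Leave the other two bits and the avocado and tomato alone.

Things in the scene. Friction and masses are not known exactly. Their poses are not given: they have to be found in the camera images.
- corer_stem (a point): The bit to fit, bright steel, 0.06 to 0.13 kg, standing shank-down in the block: the one whose plain round stem (18 mm wide, 26 mm tall, fine teeth round the flat top) has nothing wider or pointed on it. This point is the middle of the stem, on the axis: 50 mm above the foot, 18 mm above the shoulder, 13 mm above the flange's top, 13 mm below the top; z points from foot to top.
- shoulder (a point): Centre of the shoulder of the same bit: the underside of its flange (26 mm wide, 5 mm thick), on its axis. Below it is the round shank, 12 mm thick and 32 mm long, its lowest 2.5 mm tapering to 8.4 mm.
- mouth (a point): Centre of the collet's mouth, on the upright axis of the drive: a dark round bush 25 mm across with a 13 mm bore, its flat top 102 mm above the counter; the bit's shoulder comes to rest on it. The drive is a round steel motor housing 120 mm across and 60 mm high, fixed to the counter. z is up.
- nut_mid (a point): Middle of the hexagonal steel nut, on the drive's axis, 85 mm above the counter: 40 mm across flats, 46 mm across corners, from 70 to 100 mm above the counter, nothing beside it. z is up, x points square out of one of the six flats and turns with the nut. Clockwise seen from above closes the jaws. It stays where it is left.
- collet: Three jaws inside the nut, clear of the shank at first; origin on the counter under the axis. The nut turns slack, with 0.55 N m drag, for 0.25 to 1.1 rad (its angle does not tell how far) until they meet the shank; then the torque climbs 1.2 N m per rad. Firm 0.3 to 0.45 N m above the slack value read the same way (moving or at rest); forced 0.5 above. The bit does not turn along.
- bush: The bush that forms the mouth, see mouth; origin on the counter under the drive's axis.
- corer: The bit to fit; origin at the centre of its foot, z up along its axis.
- rack: White plastic tool block fixed to the counter, 70 mm by 200 mm and 45 mm high, its long side along its y axis; three holes 15 mm wide in a row along y, 70 mm apart, each with a bit hanging in it by its flange (flange top 50 mm above the counter). Any bit may be in any hole. Origin at the centre of its underside.
- reamer_stem (a point): Another bit, to be left: same shank and flange, but a disc 38 mm wide and 10 mm thick on top of a short stem, 61 mm tall in all. The point is on its axis 44 mm above its foot.
- spike_stem (a point): Another bit, to be left: same shank and flange, but ending in a long cone with a point, 87 mm tall in all. The point is on its axis 44 mm above its foot.
- avocado_center (a point): Dark avocado 62 mm wide and 61 mm high lying on the counter, to be left alone; the point is its centre.
- tomato_center (a point): Tomato 60 mm wide and 46 mm high on the counter, to be left alone; the point is its centre.

How it is judged:
By the outcome, as a careful person would: the job done as asked, in the order asked, and still so for the second after the job is handed in, with the robot touching nothing.
It also fails if it takes over 67 s, if anything falls off the work surface, if the arm or the gripper's body presses on something with over 40 N, if the wrist force passes 120 N, or if a joint passes its speed limit or range.

### The arm

A 7-joint arm with a two-finger parallel gripper is mounted at the origin on the work surface. World frame = base frame: x ahead of the robot, y to its left, z up, the work surface at z = 0. Lengths are in m, angles in rad, forces in N, time in s.
With the tool pointing down it reaches from about 0.425 to 0.875 m from the base axis. Payload 4.7 kg.
Tool frame: the origin (TCP) lies on the centre line of the jaws, within the pads' length; the fingertips stand 25 mm ahead of it and the grasp point (between the pads) lies 6 mm ahead of it (robot.nose_length is the distance from the TCP to the fingertips, in m); z points along the fingers, y is the line along which they close (so a half turn about z gives the same grasp; the last joint's range is limited). The gripper opens to 87 mm and grips with 3 to 60 N. Pads are 19 mm wide; open, the fingers measure 117 mm over their backs; the gripper's body (75 mm by 190 mm) begins 51 mm behind the grasp point.
Start: joints at [-1.252, 0.321, -0.07, 1.45, 0.023, 1.371, -0.057], TCP at [0.195, 0.62, 0.248] pointing down, gripper open.
Joint ranges: [-2.86, 2.86], [-0.3, 2.09], [-1.38, 1.24], [0.06, 2.45], [-1.56, 4.7], [0.09, 2.05], [-2.69, 2.69]. Speed limits (rad/s): [2.57, 2.57, 3.14, 3.14, 3.14, 3.14, 3.14].

### API

Orientations are given as a rotation vector (axis times angle).
In Python, from workcell import robot gives the robot as it stands. The module is installed in compiled form; this text tells all that it offers.
- The arm moves only by the tool move_arm, never from a script. Its argument "series" is a list of rows, each an object with "dp": the shift along the world's x, y, z in mm, a list of three; "turn": the turn, a rotation vector about the world's x, y, z in rad, a list of three; "claw": the finger opening in mm, from 0 to 87. A call has 1 to 8 rows; each row shifts and turns the commanded pose from where the row before left it; what a row does not reach is not made up. A row lasts 1/8 s, in which the tool goes at most 62.5 mm and 10.7 degrees, less where a joint would pass 70% of its speed; a pose out of reach is approached as far as the arm can. A call with a gripper value outside its range is refused whole. The fingers move at their own pace and stop on an object; "force" is the grip in N (left out, the last holds). Time passes only in rows, so rows that do not move let the fingers close. It gives the time, the measured TCP pose, the force, the opening and the grip force at its end, in the units of the state.
- robot.read_state(): the state, without advancing time (a new reading comes with each control period).
- robot.snapshot(name): name is "side" or "top" or "wrist"; returns the picture (400x640x3 uint8, blue, green, red); there is no depth.
- robot.camera_model(name): a dict with "mtx" (3x3 intrinsics, pixels), "R" (3x3) and "t" (3): a world point X has camera coordinates R X + t; the wrist camera has in their place "hand_eye" (4x4, takes a point from camera to tool coordinates, whose origin is the TCP and whose axes are the flange's). Camera axes: x right, y down, z forward; pixel columns grow to the right and rows downward; lengths in m; the calibration is good to about 2 mm. A picture is of the moment at which its call begins: read the wrist's pose just before it. camera_model takes no time and is no camera call.
- robot.finish_job(): hands the job in; it is judged then, once.
The state is a dict: "time": time; "qpos": joint angles; "joint_vel": joint speeds; "joint_torque": joint torques, N m; "eef_pos": TCP position; "tcp_rot": TCP orientation; "ft_force": force on the tool from outside, world axes, zero at the start; "wrist_torque": the same for the moment, N m; "opening": opening from 0.0 (shut) to 1.0 (fully open); "gripper_force": force on a finger pad.
Only numpy, scipy, OpenCV 4.12 (cv2) and the standard library are available. Lean on these libraries where they do the work, as an engineer would, in place of code of your own. Each camera call takes 0.05 s, during which the arm holds its last target. There are 200 camera calls.

## Working session

There is one attempt and no reset: what is moved stays moved. The work goes in short steps, Python scripts to look and compute and a tool call to move; the robot and the scene stay as the last step left them, time stands still between calls to the robot, and variables do not carry over. Pictures are saved under pics/ and viewed, at most 10 in all, crops included, and the job is handed in when it is done.

Besides the shell and the picture viewer there is one more tool, called after "Call:" in YAML: its name, and indented under it one key for each argument. move_arm: Moves the arm, as the interface text tells. Its arguments: {"type":"object","properties":{"series":{"type":"array"},"force":{"type":"number"}},"required":["series"]}

```bash
mkdir -p pics; ls; cat > h.py <<'E'
import numpy as np, cv2
from scipy.spatial.transform import Rotation as Ro
from workcell import robot
def cam(n,s=None):
    m=robot.camera_model(n); K=np.array(m["mtx"])
    if n=="wrist":
        s=s or robot.read_state(); T=np.eye(4); T[:3,:3]=Ro.from_rotvec(s["tcp_rot"]).as_matrix(); T[:3,3]=s["eef_pos"]
        W=T@np.array(m["hand_eye"]); R=W[:3,:3].T; t=-R@W[:3,3]
    else: R=np.array(m["R"]); t=np.array(m["t"])
    return K,R,t
def onplane(c,uv,z):
    K,R,t=c; C=-R.T@t; d=R.T@np.linalg.solve(K,[uv[0],uv[1],1]); return C+d*(z-C[2])/d[2]
def proj(c,X):
    K,R,t=c; p=K@(R@np.array(X)+t); return p[:2]/p[2]
def st():
    s=robot.read_state()
    for k,v in s.items(): print(k,np.round(v,4))
    return s
E
python3 - <<'E'
from h import *
st(); print(robot.nose_length)
a=robot.snapshot("top");b=robot.snapshot("side")
cv2.imwrite("pics/top.png",a);cv2.imwrite("pics/side.png",b)
for n in("top","side"):
    K,R,t=cam(n);print(n,np.round(K,1).tolist(),np.round(-R.T@t,3),np.round(R,2).tolist())
print(np.round(robot.camera_model("wrist")["hand_eye"],3))
E
```

```text
pics
time 0.0
qpos [-1.2519  0.3218 -0.0701  1.4517  0.0226  1.3708 -0.0569]
joint_vel [ 0.0009  0.0003 -0.0006 -0.0014  0.001  -0.0007 -0.0009]
joint_torque [ 1.00000e-04 -4.91285e+01 -4.03400e-01 -3.12537e+01 -6.39000e-02
  4.34000e-02  2.00000e-04]
eef_pos [0.1949 0.6195 0.2464]
tcp_rot [-4.768e-01 -3.105e+00  3.100e-03]
ft_force [-0.33   -0.2743  0.1523]
wrist_torque [-0.0236  0.0181  0.0563]
gripper_force 0.0
opening 0.9994
0.025
top [[371.7, 0.0, 324.5], [0.0, 371.7, 198.7], [0.0, 0.0, 1.0]] [0.493 0.039 0.834] [[-0.02, -1.0, -0.03], [-1.0, 0.03, -0.05], [0.05, 0.03, -1.0]]
side [[411.7, 0.0, 315.2], [0.0, 411.7, 197.5], [0.0, 0.0, 1.0]] [0.386 0.63  0.463] [[-0.97, -0.26, 0.02], [-0.15, 0.49, -0.86], [0.21, -0.83, -0.51]]
[[-0.001 -0.963 -0.27   0.074]
 [ 1.    -0.001 -0.001  0.   ]
 [ 0.001 -0.27   0.963 -0.136]
 [ 0.     0.     0.     1.   ]]
```

View pics/top.png

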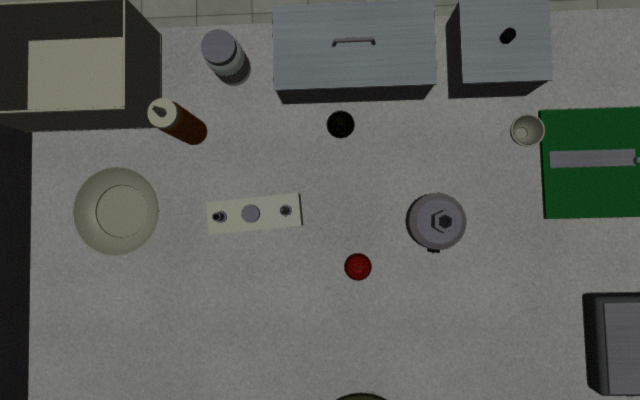

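View pics/side.png

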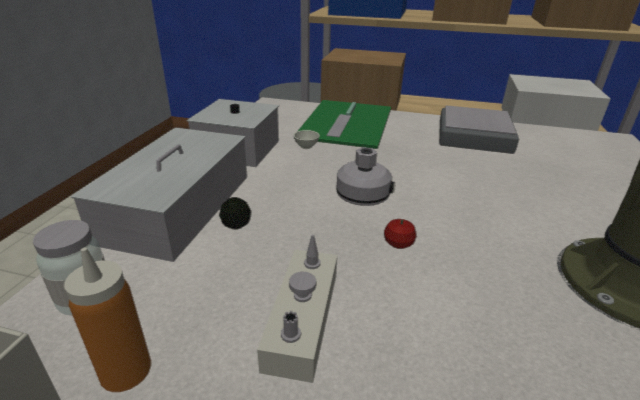

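The side view shows the corer as the nearest bit, at (290,325), with the reamer at (302,287) and the spike at (312,250). In the top view, that puts the corer at (219,216), the reamer at (250,213), the spike at (286,211) and the drive nut at about (443,221).

```bash
python3 - <<'E'
from h import *
T=cam("top");S=cam("side")
def tri(a,b):
    A=[];B=[]
    for c,uv in((T,a),(S,b)):
        K,R,t=c;C=-R.T@t;d=R.T@np.linalg.solve(K,[*uv,1]);d/=np.linalg.norm(d);P=np.eye(3)-np.outer(d,d);A.append(P);B.append(P@C)
    return np.linalg.solve(sum(A),sum(B))
a=cv2.imread("pics/top.png")
print("corer",onplane(T,(219,216),.06),tri((219,216),(290,322)))
print("mouth",onplane(T,(444,222),.102),tri((444,222),(366,152)))
print("spike",onplane(T,(286,211),.07),"avo",onplane(T,(341,124),.03),"tom",onplane(T,(358,266),.023))
m=cv2.inRange(a,(140,150,150),(255,255,255))[190:240,200:306]
cs,_=cv2.findContours(m,0,2);c=max(cs,key=cv2.contourArea)+[200,190]
bx=cv2.boxPoints(cv2.minAreaRect(c));print([onplane(T,p,.045).round(3) for p in bx])
s=robot.read_state();print(Ro.from_rotvec(s["tcp_rot"]).as_matrix().round(3))
for v in(a[195:255,400:475],a[185:240,200:306]):pass
E
```

```text
corer [0.50170769 0.28797756 0.06      ] [0.5025299  0.28695418 0.06390496]
mouth [ 0.47865919 -0.16731714  0.102     ] [ 0.4799738  -0.16779698  0.09950364]
spike [0.50844371 0.14506649 0.07      ] avo [0.6961114  0.02629313 0.03      ] tom [ 0.38677592 -0.00214309  0.023     ]Traceback (most recent call last):
  File "<stdin>", line 13, in <module>
ValueError: max() iterable argument is empty
```

Call:
move_arm:
  series:
    - {"dp": [38,-42,-3],"turn": [0,0,0.04],"claw": 50}
    - {"dp": [38,-42,-3],"turn": [0,0,0.04],"claw": 50}
    - {"dp": [38,-42,-5],"turn": [0,0,0.04],"claw": 50}
    - {"dp": [38,-42,-5],"turn": [0,0,0.04],"claw": 50}
    - {"dp": [38,-42,-5],"turn": [0,0,0.05],"claw": 50}
    - {"dp": [38,-42,-10],"turn": [0,0,0.05],"claw": 50}
    - {"dp": [40,-40,-10],"turn": [0,0,0.05],"claw": 50}
    - {"dp": [39,-41,-5],"turn": [0,0,0.04],"claw": 50}

```text
time: 1.1
eef_pos: [0.5027, 0.2854, 0.2007]
tcp_rot: [0.074, -3.14, 0.001]
ft_force: [-0.5, 0.7, 0.3]
opening: 0.576
gripper_force: 0.0
```

Call:
move_arm:
  series:
    - {"dp": [0,0,0],"turn": [0,0,0],"claw": 50}
    - {"dp": [0,0,0],"turn": [0,0,0],"claw": 50}

```text
time: 1.35
eef_pos: [0.5015, 0.2874, 0.2012]
tcp_rot: [0.07, -3.14, -0.001]
ft_force: [-0.4, 0.8, 0.2]
opening: 0.575
gripper_force: 0.0
```

```bash
python3 - <<'E'
from h import *
s=st();a=robot.snapshot("wrist");cv2.imwrite("pics/w1.png",a)
c=cam("wrist",s)
for z in(.045,.05,.076):print(z,proj(c,(.502,.287,z)))
print(Ro.from_rotvec(s["tcp_rot"]).as_matrix().round(3))
E
```

```text
time 1.35
qpos [-0.7239  0.195   0.1796  1.7043 -0.0375  1.2464  1.08  ]
joint_vel [-0.0227 -0.006  -0.0243 -0.0011  0.0006  0.0004  0.0024]
joint_torque [ 1.64260e+00 -4.03685e+01  2.69750e+00 -3.01166e+01  2.24100e-01
  8.33000e-02  1.25000e-02]
eef_pos [0.5015 0.2874 0.2012]
tcp_rot [ 7.0400e-02 -3.1396e+00 -5.0000e-04]
ft_force [-0.3535  0.7847  0.1773]
wrist_torque [ 0.0376  0.0481 -0.0094]
gripper_force 0.0
opening 0.5753
0.045 [318.14680281 192.61946532]
0.05 [318.13618991 193.87009683]
0.076 [318.07494233 201.08755505]
[[-0.999 -0.045 -0.001]
 [-0.045  0.999  0.   ]
 [ 0.001  0.    -1.   ]]
```

View pics/w1.png

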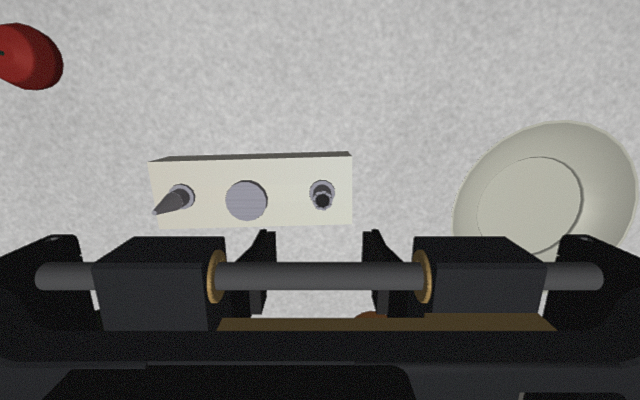

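The wrist view shows the corer's crown at about (322,200) and its flange at about (321,192), between the fingers. The reamer is at (246,201) and the spike at (180,197). I'll refine the corer's position by mask.

```bash
python3 - <<'E'
from h import *
s=robot.read_state();c=cam("wrist",s);a=cv2.imread("pics/w1.png")
y0,x0=172,295;h=cv2.cvtColor(a,cv2.COLOR_BGR2LAB)[y0:215,x0:347]
m=(h[:,:,2]<129).astype(np.uint8)*255
n,l,stt,ce=cv2.connectedComponentsWithStats(m)
for i in range(1,n):
    if stt[i,4]>50:print(stt[i]+[x0,y0,0,0,0],ce[i]+[x0,y0])
i=1+np.argmax(stt[1:,4]);x,y,w,hh,_=stt[i];x+=x0;y+=y0
print("flange y", [onplane(c,(u,193),.05).round(4) for u in(x,x+w)], "far edge",onplane(c,(x+w/2,y),.05), "near top edge",onplane(c,(x+w/2,y+hh),.076))
v=a[172:215,295:347];cv2.imwrite("pics/w1c.png",cv2.resize(v,None,fx=10,fy=10,interpolation=0))
E
```

```text
[309 180  26  31 560] [321.77678571 194.28392857]
flange y [array([0.5011, 0.2789, 0.05  ]), array([0.4999, 0.3045, 0.05  ])] far edge [0.48749136 0.29109084 0.05      ] near top edge [0.5107797  0.29195096 0.076     ]
```

View pics/w1c.png

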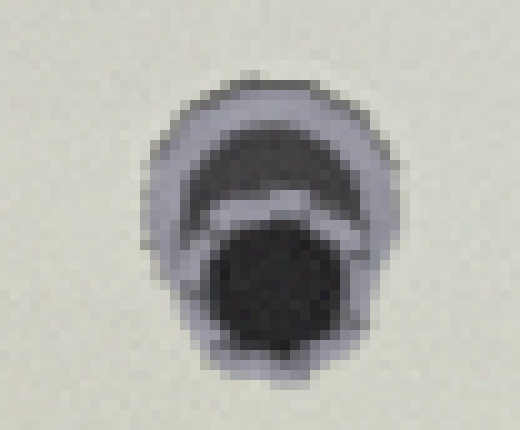

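The zoomed crop shows the flange circle at about (322,192) and the bore at about (322,200). That puts the corer's axis at about (0.501, 0.292). The flange measures 25.6 mm wide against 26 mm expected, so I'll go down to it.

Call:
move_arm:
  series:
    - {"dp": [0,4,-30],"turn": [0,0,0],"claw": 50}
    - {"dp": [0,0,-35],"turn": [0,0,0],"claw": 50}
    - {"dp": [0,0,-30],"turn": [0,0,0],"claw": 50}
    - {"dp": [0,0,-18],"turn": [0,0,0],"claw": 50}
    - {"dp": [0,0,-9],"turn": [0,0,0],"claw": 50}
    - {"dp": [0,0,0],"turn": [0,0,0],"claw": 50}

```text
time: 2.15
eef_pos: [0.5019, 0.2915, 0.0797]
tcp_rot: [0.072, -3.141, -0.0]
ft_force: [-0.4, 0.5, 0.2]
opening: 0.575
gripper_force: 0.0
```

Call:
move_arm:
  series:
    - {"dp": [0,0,0],"turn": [0,0,0],"claw": 10}
    - {"dp": [0,0,0],"turn": [0,0,0],"claw": 10}
    - {"dp": [0,0,0],"turn": [0,0,0],"claw": 10}
    - {"dp": [0,0,0],"turn": [0,0,0],"claw": 10}
  force: 25

```text
time: 2.65
eef_pos: [0.5022, 0.291, 0.0798]
tcp_rot: [-0.071, 3.14, 0.0]
ft_force: [0.1, 0.9, 0.4]
opening: 0.201
gripper_force: 0.5
```

Call:
move_arm:
  series:
    - {"dp": [0,0,0],"turn": [0,0,0],"claw": 10}
    - {"dp": [0,0,10],"turn": [0,0,0],"claw": 10}
    - {"dp": [0,0,20],"turn": [0,0,0],"claw": 10}
    - {"dp": [0,0,35],"turn": [0,0,0],"claw": 10}
    - {"dp": [0,0,40],"turn": [0,0,0],"claw": 10}
    - {"dp": [0,0,35],"turn": [0,0,0],"claw": 10}

```text
time: 3.4
eef_pos: [0.5022, 0.291, 0.2217]
tcp_rot: [-0.071, 3.14, 0.001]
ft_force: [-0.5, -0.5, -0.7]
opening: 0.199
gripper_force: 25.0
```

Call:
move_arm:
  series:
    - {"dp": [2,-50,10],"turn": [0,0,0],"claw": 10}
    - {"dp": [2,-60,10],"turn": [0,0,0],"claw": 10}
    - {"dp": [2,-60,10],"turn": [0,0,0],"claw": 10}
    - {"dp": [2,-60,0],"turn": [0,0,0],"claw": 10}
    - {"dp": [2,-60,0],"turn": [0,0,0],"claw": 10}
    - {"dp": [2,-60,0],"turn": [0,0,0],"claw": 10}
    - {"dp": [3,-60,0],"turn": [0,0,0],"claw": 10}
    - {"dp": [3,-48,0],"turn": [0,0,0],"claw": 10}

```text
time: 4.4
eef_pos: [0.5196, -0.1698, 0.2504]
tcp_rot: [-0.068, 3.14, -0.0]
ft_force: [1.2, 0.3, -0.6]
opening: 0.198
gripper_force: 25.0
```

Call:
move_arm:
  series:
    - {"dp": [0,0,0],"turn": [0,0,0],"claw": 10}
    - {"dp": [0,0,0],"turn": [0,0,0],"claw": 10}
    - {"dp": [0,0,0],"turn": [0,0,0],"claw": 10}

```text
time: 4.78
eef_pos: [0.5204, -0.165, 0.2496]
tcp_rot: [0.076, -3.141, -0.001]
ft_force: [0.5, -0.3, -1.1]
opening: 0.198
gripper_force: 25.0
```

```bash
python3 - <<'E'
from h import *
s=st();a=robot.snapshot("wrist");cv2.imwrite("pics/w2.png",a)
c=cam("wrist",s);print(proj(c,(.4795,-.1675,.102)))
E
```

```text
time 4.775
qpos [-0.2679  0.0998  0.5674  1.7275 -0.0561  1.3305  1.9295]
joint_vel [-0.0018 -0.0003  0.0015  0.0025  0.0043 -0.0034  0.0007]
joint_torque [ 4.69300e-01 -3.13580e+01  2.15580e+00 -3.12942e+01  1.10100e-01
  6.14000e-02 -3.90000e-03]
eef_pos [ 0.5204 -0.165   0.2496]
tcp_rot [ 7.5600e-02 -3.1407e+00 -1.4000e-03]
ft_force [ 0.5004 -0.3047 -1.0597]
wrist_torque [0.0705 0.0267 0.0174]
gripper_force 25.0
opening 0.1985
[317.89461376 151.81634573]
```

View pics/w2.png

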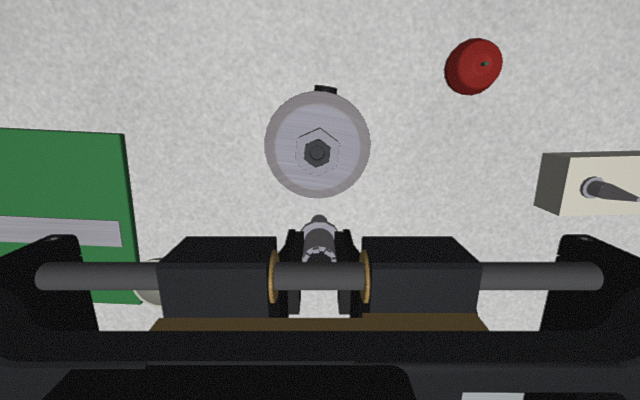

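The wrist view shows the housing at (317,145), the nut and dark mouth at about (317,152), and the held bit's foot at about (320,218). The hex corners point up and down in the picture, so a flat is already nearly square to the fingers. I'll zoom in to measure.

```bash
python3 - <<'E'
from h import *
a=cv2.imread("pics/w2.png")
v=np.hstack([a[115:185,285:350],a[205:275,287:352]]);cv2.imwrite("pics/w2c.png",cv2.resize(v,None,fx=6,fy=6,interpolation=0))
g=cv2.cvtColor(a,cv2.COLOR_BGR2GRAY)
m=(g[130:175,295:340]<100).astype(np.uint8)*255
n,l,S,ce=cv2.connectedComponentsWithStats(m)
s=dict(eef_pos=[.5204,-.165,.2496],tcp_rot=[.0756,-3.1407,-.0014]);c=cam("wrist",s)
for i in range(1,n):
    if S[i,4]>20:print(S[i]+[295,130,0,0,0],ce[i]+[295,130],onplane(c,ce[i]+[295,130],.102))
for z in(.067,.0348,.0298,.0):  # bit axis projected if on tool axis
    print(z,proj(c,(.5204,-.165,.2496-z)))
E
```

```text
[304 139  27  29 567] [316.78130511 152.68253968] [ 0.4803822  -0.16847203  0.102     ]
0.067 [318.43600242 222.60689118]
0.0348 [318.40251756 240.64811317]
0.0298 [318.39628296 244.00723398]
0.0 [318.35089192 268.46335348]
```

View pics/w2c.png

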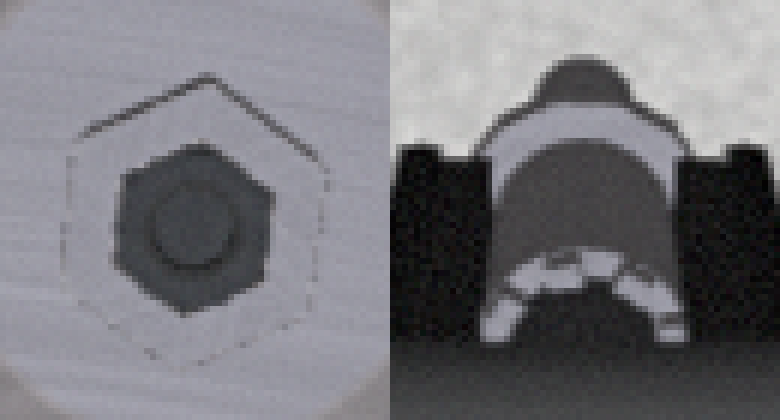

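```bash
python3 - <<'E'
from h import *
s=dict(eef_pos=[.5204,-.165,.2496],tcp_rot=[.0756,-3.1407,-.0014]);c=cam("wrist",s)
for n,dx,z in(("foot",-.0042,.067),("sh",-.006,.0645),("flange bot",-.013,.0348),("flange top",-.013,.0298),("stem top near",.0,.0038)):
    print(n,proj(c,(.5204+dx,-.165,.2496-z)))
print(onplane(c,(317.1,152.2),.102), onplane(c,(318.9,222),.2496-.067))
# hex angle from upper corner & its neighbours at z=.1 (crop px /6)
P=[onplane(c,(285+u/6-.5,115+v/6-.5),.1) for u,v in((72,138),(207,77),(325,163),(312,305),(185,362),(63,275))]
P=np.array(P);print(P.mean(0)); d=P[:,:2]-P[:,:2].mean(0);print(np.linalg.norm(d,axis=1),np.degrees(np.arctan2(d[:,1],d[:,0]))%60)
M=Ro.from_rotvec(s["tcp_rot"]).as_matrix();print("tool y deg",np.degrees(np.arctan2(M[1,1],M[0,1])))
E
```

```text
foot [318.71157461 217.04802655]
sh [318.83278531 215.7794043 ]
flange bot [319.41189331 220.62220634]
flange top [319.43307872 223.50149248]
stem top near [318.35761554 264.84075019]
[ 0.47991922 -0.16819438  0.102     ] [ 0.51992479 -0.16469027  0.1826    ]
[ 0.47943314 -0.16846877  0.1       ]
[0.02287054 0.02216941 0.02231266 0.02290606 0.02243933 0.02239249] [58.44121855 57.44523266 56.61821146 57.52073553 58.88323223 54.76103453]
tool y deg 92.75780952422217
```

Call:
move_arm:
  series:
    - {"dp": [-20,-2,-10],"turn": [0,0,0],"claw": 10}
    - {"dp": [-19,-2,-25],"turn": [0,0,0],"claw": 10}
    - {"dp": [0,0,-25],"turn": [0,0,0],"claw": 10}
    - {"dp": [0,0,-14],"turn": [0,0,0],"claw": 10}
    - {"dp": [0,0,0],"turn": [0,0,0],"claw": 10}
    - {"dp": [0,0,0],"turn": [0,0,0],"claw": 10}

```text
time: 5.58
eef_pos: [0.4819, -0.1709, 0.1765]
tcp_rot: [-0.072, 3.139, -0.001]
ft_force: [-0.3, 0.5, -0.5]
opening: 0.196
gripper_force: 25.0
```

```bash
python3 - <<'E'
from h import *
s=robot.read_state();print(s["eef_pos"],s["ft_force"],s["wrist_torque"])
a=robot.snapshot("wrist");b=robot.snapshot("side")
v=np.hstack([cv2.resize(a[185:265,280:360],None,fx=5,fy=5,interpolation=0),cv2.resize(b[100:180,325:405],None,fx=5,fy=5,interpolation=0)]);cv2.imwrite("pics/w3.png",v)
c=cam("wrist",s);print(proj(c,(.4798,-.1683,.102)))
E
```

```text
[ 0.48193738 -0.17086748  0.17645137] [-0.31158385  0.45684317 -0.53586288] [ 0.01415978  0.0139669  -0.00502101]
[322.18359032 216.43579862]
```

View pics/w3.png

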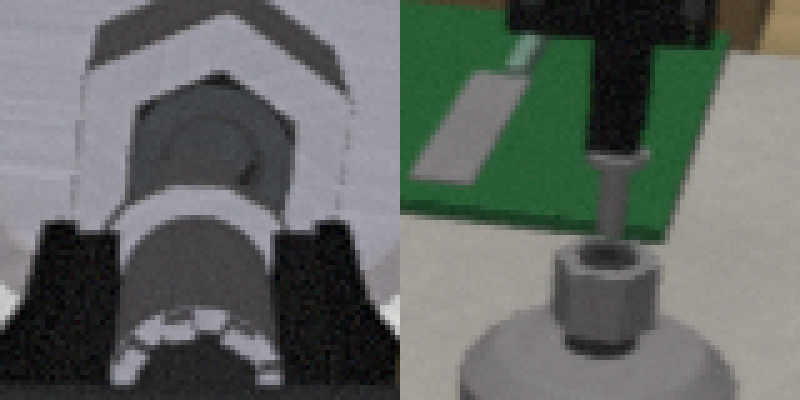

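The crops show the foot just above the mouth. The bit's axis is about 3 px left of the bore's centre in the wrist view: bore at u≈322.6, bit at u≈319. The tool is therefore about 2.7 mm too far in −y, which agrees with the measured pose.

Call:
move_arm:
  series:
    - {"dp": [-1,2,0],"turn": [0,0,0],"claw": 10}
    - {"dp": [0,0,0],"turn": [0,0,0],"claw": 10}
    - {"dp": [0,0,0],"turn": [0,0,0],"claw": 10}
    - {"dp": [0,0,0],"turn": [0,0,0],"claw": 10}

```text
time: 6.18
eef_pos: [0.4801, -0.169, 0.1756]
tcp_rot: [-0.071, 3.141, 0.0]
ft_force: [0.5, -1.0, -0.5]
opening: 0.197
gripper_force: 25.0
```

Call:
move_arm:
  series:
    - {"dp": [0.7,0.7,-3],"turn": [0,0,0],"claw": 10}
    - {"dp": [0,0,-4],"turn": [0,0,0],"claw": 10}
    - {"dp": [0,0,-2],"turn": [0,0,0],"claw": 10}
    - {"dp": [0,0,-2],"turn": [0,0,0],"claw": 10}
    - {"dp": [0,0,0],"turn": [0,0,0],"claw": 10}

```text
time: 6.8
eef_pos: [0.481, -0.1684, 0.1645]
tcp_rot: [-0.071, 3.14, -0.0]
ft_force: [0.5, -0.8, -0.9]
opening: 0.198
gripper_force: 25.0
```

Call:
move_arm:
  series:
    - {"dp": [0,0,-4],"turn": [0,0,0],"claw": 10}
    - {"dp": [0,0,-4],"turn": [0,0,0],"claw": 10}
    - {"dp": [0,0,-4],"turn": [0,0,0],"claw": 10}
    - {"dp": [0,0,0],"turn": [0,0,0],"claw": 10}

```text
time: 7.3
eef_pos: [0.4809, -0.1684, 0.1522]
tcp_rot: [-0.071, 3.141, -0.0]
ft_force: [2.8, -0.9, -2.0]
opening: 0.197
gripper_force: 25.0
```

```bash
python3 -c "
from h import *
s=st()"
```

```text
time 7.3
qpos [-0.2569  0.0952  0.5733  1.9343 -0.0569  1.1277  1.9546]
joint_vel [ 0.0006 -0.0024  0.0002 -0.0005  0.0029  0.0048 -0.0024]
joint_torque [-3.67000e-02 -2.92754e+01  1.58440e+00 -2.81760e+01  3.34000e-02
  1.12250e+00  8.90000e-03]
eef_pos [ 0.4809 -0.1684  0.1522]
tcp_rot [-7.0900e-02  3.1406e+00 -4.0000e-04]
ft_force [ 2.8112 -0.8502 -2.0067]
wrist_torque [-0.2589 -0.6468 -0.037 ]
gripper_force 24.9994
opening 0.1969
```

Call:
move_arm:
  series:
    - {"dp": [0.5,0,-3],"turn": [0,0,0],"claw": 10}
    - {"dp": [0,0,-4],"turn": [0,0,0],"claw": 10}
    - {"dp": [0,0,-3],"turn": [0,0,0],"claw": 10}
    - {"dp": [0,0,0],"turn": [0,0,0],"claw": 10}

```text
time: 7.8
eef_pos: [0.4812, -0.1683, 0.1422]
tcp_rot: [0.071, -3.141, 0.0]
ft_force: [2.2, -1.1, -2.1]
opening: 0.197
gripper_force: 25.0
```

Call:
move_arm:
  series:
    - {"dp": [0.2,0,-2],"turn": [0,0,0],"claw": 10}
    - {"dp": [0,0,-1.5],"turn": [0,0,0],"claw": 10}
    - {"dp": [0,0,0],"turn": [0,0,0],"claw": 10}

```text
time: 8.18
eef_pos: [0.4814, -0.1683, 0.1389]
tcp_rot: [0.071, -3.141, -0.0]
ft_force: [1.9, -0.7, -1.1]
opening: 0.196
gripper_force: 25.0
```

Call:
move_arm:
  series:
    - {"dp": [0,0,-1],"turn": [0,0,0],"claw": 10}
    - {"dp": [0,0,0],"turn": [0,0,0],"claw": 10}

```text
time: 8.43
eef_pos: [0.4814, -0.1683, 0.138]
tcp_rot: [0.071, -3.141, -0.0]
ft_force: [1.1, -1.2, -0.5]
opening: 0.197
gripper_force: 25.0
```

Call:
move_arm:
  series:
    - {"dp": [0,0,-0.7],"turn": [0,0,0],"claw": 10}
    - {"dp": [0,0,0],"turn": [0,0,0],"claw": 10}

```text
time: 8.68
eef_pos: [0.4814, -0.1683, 0.1373]
tcp_rot: [0.071, -3.141, -0.0]
ft_force: [1.5, -0.4, -1.0]
opening: 0.203
gripper_force: 25.0
```

Call:
move_arm:
  series:
    - {"dp": [0,0,-0.7],"turn": [0,0,0],"claw": 10}
    - {"dp": [0,0,0],"turn": [0,0,0],"claw": 10}

```text
time: 8.93
eef_pos: [0.4815, -0.1683, 0.1368]
tcp_rot: [-0.071, 3.141, 0.0]
ft_force: [0.8, -0.1, 1.1]
opening: 0.197
gripper_force: 25.0
```

Call:
move_arm:
  series:
    - {"dp": [0,0,-0.7],"turn": [0,0,0],"claw": 10}
    - {"dp": [0,0,0],"turn": [0,0,0],"claw": 10}

```text
time: 9.18
eef_pos: [0.4816, -0.1683, 0.1368]
tcp_rot: [-0.071, 3.141, 0.001]
ft_force: [-1.3, -0.2, 6.8]
opening: 0.198
gripper_force: 25.0
```

The shoulder is home: z stopped at 0.1368 and the contact force is rising. Next I release, align the fingers to the nut's flats and lower onto the nut.

Call:
move_arm:
  series:
    - {"dp": [0,0,0.5],"turn": [0,0,0],"claw": 25}
    - {"dp": [0,0,0],"turn": [0,0,0],"claw": 62}
    - {"dp": [0,0,0],"turn": [0,0,0],"claw": 62}
    - {"dp": [0,0,0],"turn": [0,0,0],"claw": 62}
    - {"dp": [-1,0,0],"turn": [0,0,-0.1],"claw": 62}
    - {"dp": [0,0,0],"turn": [0,0,0],"claw": 62}

```text
time: 9.93
eef_pos: [0.4804, -0.1682, 0.1364]
tcp_rot: [-0.084, -3.14, -0.0]
ft_force: [0.2, 0.3, 0.4]
opening: 0.692
gripper_force: 0.0
```

```bash
python3 - <<'E'
from h import *
s=st()
a=robot.snapshot("wrist");b=robot.snapshot("side")
v=np.hstack([cv2.resize(a[185:285,270:370],None,fx=4,fy=4,interpolation=0),cv2.resize(b[100:180,325:405],None,fx=5,fy=5,interpolation=0)]);cv2.imwrite("pics/w4.png",v)
E
```

```text
time 9.925
qpos [-0.2596  0.1138  0.5804  1.9519 -0.0702  1.0956  1.8671]
joint_vel [ 0.002   0.0002 -0.004  -0.0028 -0.0004 -0.0022  0.0351]
joint_torque [-1.00000e-02 -2.90985e+01  1.98910e+00 -2.82383e+01  6.00000e-02
  7.76000e-02 -3.41700e-01]
eef_pos [ 0.4804 -0.1682  0.1364]
tcp_rot [-8.4400e-02 -3.1403e+00 -2.0000e-04]
ft_force [0.1753 0.3398 0.4026]
wrist_torque [ 0.0113  0.0289 -0.0166]
gripper_force 0.0
opening 0.6924
```

View pics/w4.png

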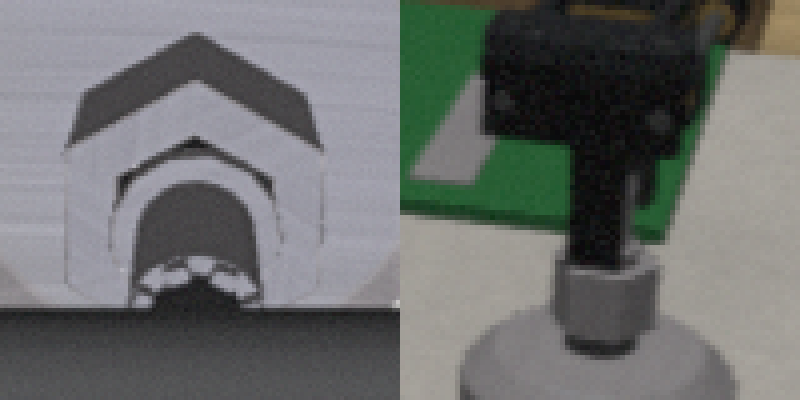

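The wrist crop shows the flange resting on the dark bush and the nut's flats parallel to the fingers, centred at u≈319. I'll lower and grip the nut.

Call:
move_arm:
  series:
    - {"dp": [0,0,-10],"turn": [0,0,0],"claw": 62}
    - {"dp": [0,0,-12],"turn": [0,0,0],"claw": 62}
    - {"dp": [0,0,-7],"turn": [0,0,0],"claw": 62}
    - {"dp": [0,0,0],"turn": [0,0,0],"claw": 62}
    - {"dp": [0,0,0],"turn": [0,0,0],"claw": 36}
    - {"dp": [0,0,0],"turn": [0,0,0],"claw": 36}
    - {"dp": [0,0,0],"turn": [0,0,0],"claw": 36}
    - {"dp": [0,0,0],"turn": [0,0,0],"claw": 36}
  force: 50

```text
time: 11.02
eef_pos: [0.4807, -0.1686, 0.1078]
tcp_rot: [0.087, 3.14, -0.0]
ft_force: [-0.2, -1.3, 0.7]
opening: 0.454
gripper_force: 50.0
```

```bash
python3 -c "
from h import *
s=st()"
```

```text
time 11.025
qpos [-0.2505  0.1522  0.579   1.9795 -0.0967  1.0357  1.8878]
joint_vel [ 0.0009  0.0005 -0.0005 -0.0013 -0.0028  0.0003  0.0024]
joint_torque [ -0.5836 -29.9206   1.9482 -26.8252  -0.0381   0.1554   0.1459]
eef_pos [ 0.4807 -0.1686  0.1078]
tcp_rot [ 8.7200e-02  3.1396e+00 -2.0000e-04]
ft_force [-0.2008 -1.2713  0.6857]
wrist_torque [-0.0955 -0.0247 -0.1371]
gripper_force 49.9806
opening 0.4544
```

```bash
cat > q.py <<'E'
from h import *
s=robot.read_state();M=Ro.from_rotvec(s["tcp_rot"]).as_matrix()
print("t",round(s["time"],2),"yaw",round(np.arctan2(M[1,1],M[0,1]),4),"tau",np.round(s["wrist_torque"],3),"q7t",round(s["joint_torque"][6],3),"q7",round(s["qpos"][6],3),"F",np.round(s["ft_force"],1),"p",np.round(s["eef_pos"],4),"op",round(s["opening"],4),"g",round(s["gripper_force"],1))
E
python3 q.py
```

```text
t 11.03 yaw 1.5153 tau [-0.096 -0.025 -0.137] q7t 0.146 q7 1.888 F [-0.2 -1.3  0.7] p [ 0.4807 -0.1686  0.1078] op 0.4544 g 50.0
```

Call:
move_arm:
  series:
    - {"dp": [0,0,0],"turn": [0,0,-0.04],"claw": 36}
    - {"dp": [0,0,0],"turn": [0,0,-0.04],"claw": 36}
    - {"dp": [0,0,0],"turn": [0,0,-0.04],"claw": 36}

```text
time: 11.4
eef_pos: [0.4807, -0.1685, 0.1078]
tcp_rot: [0.273, 3.129, -0.001]
ft_force: [0.0, -1.6, 1.0]
opening: 0.451
gripper_force: 49.9
```

```bash
python3 q.py
```

```text
t 11.4 yaw 1.3966 tau [-0.08  -0.025  0.519] q7t -0.225 q7 1.77 F [ 0.  -1.6  1. ] p [ 0.4807 -0.1685  0.1078] op 0.4511 g 49.9
```

Call:
move_arm:
  series:
    - {"dp": [0,0,0],"turn": [0,0,0],"claw": 36}
    - {"dp": [0,0,0],"turn": [0,0,0],"claw": 36}

```text
time: 11.65
eef_pos: [0.4807, -0.1685, 0.1078]
tcp_rot: [0.273, 3.129, -0.0]
ft_force: [0.9, -2.2, 1.9]
opening: 0.454
gripper_force: 49.9
```

```bash
python3 q.py
```

```text
t 11.65 yaw 1.3966 tau [-0.26  -0.007  0.262] q7t -0.226 q7 1.771 F [ 0.9 -2.2  1.9] p [ 0.4807 -0.1685  0.1078] op 0.4542 g 49.9
```

Slack reads about 0.52 N m moving and 0.26 at rest. I'll keep reading while moving.

Call:
move_arm:
  series:
    - {"dp": [0,0,0],"turn": [0,0,-0.04],"claw": 36}
    - {"dp": [0,0,0],"turn": [0,0,-0.04],"claw": 36}
    - {"dp": [0,0,0],"turn": [0,0,-0.04],"claw": 36}

```text
time: 12.02
eef_pos: [0.4808, -0.1685, 0.1078]
tcp_rot: [0.461, 3.107, -0.001]
ft_force: [-1.1, -1.5, 2.0]
opening: 0.452
gripper_force: 49.9
```

```bash
python3 q.py
```

```text
t 12.03 yaw 1.2763 tau [-0.232 -0.026  0.555] q7t -0.225 q7 1.652 F [-1.1 -1.5  2. ] p [ 0.4808 -0.1685  0.1078] op 0.4523 g 49.9
```

Call:
move_arm:
  series:
    - {"dp": [0,0,0],"turn": [0,0,-0.04],"claw": 36}
    - {"dp": [0,0,0],"turn": [0,0,-0.04],"claw": 36}
    - {"dp": [0,0,0],"turn": [0,0,-0.04],"claw": 36}

```text
time: 12.4
eef_pos: [0.4808, -0.1684, 0.1078]
tcp_rot: [0.646, 3.074, -0.001]
ft_force: [0.4, -1.5, 2.6]
opening: 0.457
gripper_force: 49.9
```

```bash
python3 q.py
```

```text
t 12.4 yaw 1.1564 tau [-0.236 -0.005  0.531] q7t -0.226 q7 1.534 F [ 0.4 -1.5  2.6] p [ 0.4808 -0.1684  0.1078] op 0.4574 g 49.9
```

Call:
move_arm:
  series:
    - {"dp": [0,0,0],"turn": [0,0,-0.04],"claw": 36}
    - {"dp": [0,0,0],"turn": [0,0,-0.04],"claw": 36}
    - {"dp": [0,0,0],"turn": [0,0,-0.04],"claw": 36}

```text
time: 12.78
eef_pos: [0.4808, -0.1684, 0.1078]
tcp_rot: [0.829, 3.029, -0.0]
ft_force: [-0.7, -0.9, 2.4]
opening: 0.455
gripper_force: 49.9
```

```bash
python3 q.py
```

```text
t 12.78 yaw 1.0365 tau [-0.139  0.001  0.541] q7t -0.226 q7 1.417 F [-0.7 -0.9  2.4] p [ 0.4808 -0.1684  0.1078] op 0.4548 g 49.9
```

Call:
move_arm:
  series:
    - {"dp": [0,0,0],"turn": [0,0,-0.04],"claw": 36}
    - {"dp": [0,0,0],"turn": [0,0,-0.04],"claw": 36}
    - {"dp": [0,0,0],"turn": [0,0,-0.04],"claw": 36}

```text
time: 13.15
eef_pos: [0.4808, -0.1683, 0.1078]
tcp_rot: [1.009, 2.974, -0.0]
ft_force: [0.6, -0.8, 2.2]
opening: 0.454
gripper_force: 49.9
```

```bash
python3 q.py
```

```text
t 13.15 yaw 0.9165 tau [-0.184 -0.05   0.589] q7t -0.226 q7 1.299 F [ 0.6 -0.8  2.2] p [ 0.4808 -0.1683  0.1078] op 0.4536 g 49.9
```

Call:
move_arm:
  series:
    - {"dp": [0,0,0],"turn": [0,0,-0.04],"claw": 36}
    - {"dp": [0,0,0],"turn": [0,0,-0.04],"claw": 36}
    - {"dp": [0,0,0],"turn": [0,0,-0.04],"claw": 36}

```text
time: 13.52
eef_pos: [0.4809, -0.1683, 0.1078]
tcp_rot: [1.186, 2.908, -0.0]
ft_force: [-0.1, -0.8, 2.1]
opening: 0.455
gripper_force: 49.9
```

```bash
python3 q.py
```

```text
t 13.53 yaw 0.7965 tau [-0.205 -0.06   0.564] q7t -0.226 q7 1.181 F [-0.1 -0.8  2.1] p [ 0.4809 -0.1683  0.1078] op 0.4545 g 49.9
```

Call:
move_arm:
  series:
    - {"dp": [0,0,0],"turn": [0,0,-0.04],"claw": 36}
    - {"dp": [0,0,0],"turn": [0,0,-0.04],"claw": 36}
    - {"dp": [0,0,0],"turn": [0,0,-0.04],"claw": 36}

```text
time: 13.9
eef_pos: [0.4809, -0.1682, 0.1078]
tcp_rot: [1.358, 2.832, -0.0]
ft_force: [-1.6, -0.4, 2.2]
opening: 0.451
gripper_force: 49.9
```

```bash
python3 q.py
```

```text
t 13.9 yaw 0.6766 tau [-0.207 -0.053  0.605] q7t -0.253 q7 1.063 F [-1.6 -0.4  2.2] p [ 0.4809 -0.1682  0.1078] op 0.4509 g 49.9
```

Call:
move_arm:
  series:
    - {"dp": [0,0,0],"turn": [0,0,-0.04],"claw": 36}
    - {"dp": [0,0,0],"turn": [0,0,-0.04],"claw": 36}
    - {"dp": [0,0,0],"turn": [0,0,-0.04],"claw": 36}

```text
time: 14.28
eef_pos: [0.481, -0.1682, 0.1078]
tcp_rot: [1.525, 2.746, -0.0]
ft_force: [-0.5, -0.9, 1.4]
opening: 0.455
gripper_force: 50.0
```

```bash
python3 q.py
```

```text
t 14.28 yaw 0.557 tau [-0.188 -0.049  0.693] q7t -0.373 q7 0.946 F [-0.5 -0.9  1.4] p [ 0.481  -0.1682  0.1078] op 0.4553 g 50.0
```

The jaws met the shank at yaw ≈ 0.69: the joint 7 torque leaves −0.226 there. For about +0.37 N m I should stop near yaw 0.385.

Call:
move_arm:
  series:
    - {"dp": [0,0,0],"turn": [0,0,-0.03],"claw": 36}
    - {"dp": [0,0,0],"turn": [0,0,-0.03],"claw": 36}
    - {"dp": [0,0,0],"turn": [0,0,-0.03],"claw": 36}
  force: 60

```text
time: 14.65
eef_pos: [0.4809, -0.1682, 0.1077]
tcp_rot: [1.649, 2.673, 0.0]
ft_force: [1.0, 0.3, 2.5]
opening: 0.457
gripper_force: 60.0
```

```bash
python3 q.py
```

```text
t 14.65 yaw 0.4651 tau [-0.209 -0.32   0.783] q7t -0.557 q7 0.857 F [1.  0.3 2.5] p [ 0.4809 -0.1682  0.1077] op 0.4574 g 60.0
```

Call:
move_arm:
  series:
    - {"dp": [0,0,0],"turn": [0,0,-0.03],"claw": 36}
    - {"dp": [0,0,0],"turn": [0,0,-0.03],"claw": 36}

```text
time: 14.9
eef_pos: [0.481, -0.1682, 0.1078]
tcp_rot: [1.729, 2.622, 0.001]
ft_force: [1.9, -0.5, 3.8]
opening: 0.454
gripper_force: 60.0
```

```bash
python3 q.py
```

```text
t 14.9 yaw 0.4046 tau [-0.14  -0.362  0.864] q7t -0.637 q7 0.797 F [ 1.9 -0.5  3.8] p [ 0.481  -0.1682  0.1078] op 0.4543 g 60.0
```

Call:
move_arm:
  series:
    - {"dp": [0,0,0],"turn": [0,0,-0.02],"claw": 36}
    - {"dp": [0,0,0],"turn": [0,0,-0.02],"claw": 36}

```text
time: 15.15
eef_pos: [0.481, -0.1682, 0.1077]
tcp_rot: [1.781, 2.587, 0.001]
ft_force: [2.8, -1.1, 4.1]
opening: 0.452
gripper_force: 60.0
```

```bash
python3 q.py
```

```text
t 15.15 yaw 0.3651 tau [-0.127 -0.544  0.908] q7t -0.77 q7 0.759 F [ 2.8 -1.1  4.1] p [ 0.481  -0.1682  0.1077] op 0.4518 g 60.0
```

Call:
move_arm:
  series:
    - {"dp": [0,0,0],"turn": [0,0,0],"claw": 36}
    - {"dp": [0,0,0],"turn": [0,0,0],"claw": 36}

```text
time: 15.4
eef_pos: [0.4809, -0.1683, 0.1077]
tcp_rot: [1.78, 2.588, 0.001]
ft_force: [2.1, -0.4, 5.2]
opening: 0.456
gripper_force: 60.0
```

```bash
python3 q.py
```

```text
t 15.4 yaw 0.3657 tau [-0.128 -0.65   0.703] q7t -0.706 q7 0.76 F [ 2.1 -0.4  5.2] p [ 0.4809 -0.1683  0.1077] op 0.4558 g 60.0
```

The torque is +0.36 N m above slack while moving, which is firm and below forced. I'll let go and retreat straight up.

Call:
move_arm:
  series:
    - {"dp": [0,0,0],"turn": [0,0,0],"claw": 62}
    - {"dp": [0,0,0],"turn": [0,0,0],"claw": 62}
    - {"dp": [0,0,0],"turn": [0,0,0],"claw": 62}
    - {"dp": [0,0,0],"turn": [0,0,0],"claw": 62}
    - {"dp": [0,0,20],"turn": [0,0,0],"claw": 62}
    - {"dp": [0,0,40],"turn": [0,0,0],"claw": 62}
    - {"dp": [0,0,50],"turn": [0,0,0],"claw": 62}
    - {"dp": [20,0,20],"turn": [0,0,0],"claw": 62}

```text
time: 16.4
eef_pos: [0.501, -0.1691, 0.2407]
tcp_rot: [1.78, 2.585, 0.005]
ft_force: [1.1, -1.1, -0.7]
opening: 0.714
gripper_force: 0.0
```

Call:
move_arm:
  series:
    - {"dp": [20,0,0],"turn": [0,0,0],"claw": 62}
    - {"dp": [0,0,0],"turn": [0,0,0],"claw": 62}
    - {"dp": [0,0,0],"turn": [0,0,0],"claw": 62}

```text
time: 16.77
eef_pos: [0.5194, -0.1685, 0.2368]
tcp_rot: [-1.78, -2.587, 0.002]
ft_force: [-0.3, -0.1, -0.0]
opening: 0.714
gripper_force: 0.0
```

```bash
python3 q.py; python3 - <<'E'
from h import *
a=robot.snapshot("wrist");b=robot.snapshot("side")
v=np.hstack([cv2.resize(a[100:260,240:400],(400,400)),cv2.resize(b[100:180,325:405],None,fx=5,fy=5,interpolation=0)]);cv2.imwrite("pics/w5.png",v)
E
```

```text
t 16.77 yaw 0.3654 tau [-0.102 -0.016  0.029] q7t -0.001 q7 0.703 F [-0.3 -0.1 -0. ] p [ 0.5194 -0.1685  0.2368] op 0.7145 g 0.0
```

View pics/w5.png

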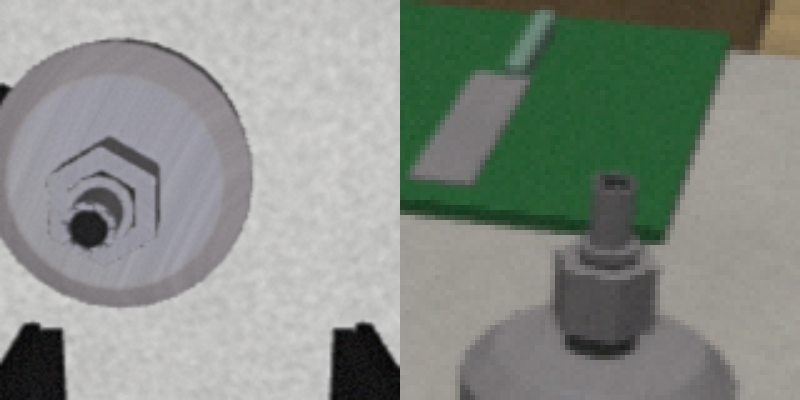

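The pictures show the corer upright, with its flange seated on the mouth (side crop about (610,250)). The gripper is clear of everything.

```bash
python3 -c "
from workcell import robot
print(robot.finish_job())"
```

```text
the job is handed in; nothing more can be done
None
```

The corer bit is seated fully home in the collet, the nut is tightened to about 0.36 N m above slack and released, and the job was handed in at about 17 s, with no verdict returned.

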